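Unlock the fuse carrier and pull it with the fuse tongs

ROBOT

A 6-joint arm with a two-finger parallel gripper is mounted at the origin on the work surface. World frame = base frame: x ahead of the robot, y to its left, z up, the work surface at z = 0. Lengths are in mm, angles in rad, forces in N, time in s.
With the tool pointing down it reaches from about 400 to 925 mm from the base axis. Payload 12.5 kg.
Tool frame: the origin (TCP) lies where the fingers leave the gripper's body, on its centre line; the fingertips stand 78 mm ahead of it and the grasp point (between the pads) lies 59 mm ahead of it (env.tip_extent is the distance from the TCP to the fingertips, in mm); z points along the fingers, y is the direction in which the jaws open and shut (so a half turn about z gives the same grasp; the last joint's range is limited). The gripper opens to 95 mm and grips with 3 to 60 N. Pads are 20 mm wide; open, the fingers measure 119 mm over their backs; the gripper's body (75 mm by 180 mm) begins 59 mm behind the grasp point.
Start: joints at [-1.343, 0.491, 1.559, -0, 1.092, -0.106], TCP at [204.794, -590.506, 292.261] pointing down, gripper open.
Joint ranges: [-3.1, 3.1], [-0.84, 2.19], [0.05, 2.79], [-1.13, 4.28], [0.06, 2.93], [-2.69, 2.69]. Speed limits (rad/s): [2.22, 2.22, 2.79, 3.14, 3.14, 3.14].

INTERFACE

Orientations are given as [roll, pitch, yaw] about the fixed x, y, z axes, in that order (R = Rz(yaw) Ry(pitch) Rx(roll)).
In Python, from cell import env gives the robot as it stands. The module is installed in compiled form; this text tells all that it offers.
- The arm moves only by the tool play_rows, never from a script. Its argument "targets" is a list of rows, each an object with "linear": the shift along the tool's x, y, z in mm, a list of three; "turn": the turn about the tool's z in rad. A call has 1 to 20 rows; each row is the pose to reach, as a shift and turn from the pose commanded when the call began, along the tool's axes at that moment; what a row does not reach only later rows make up. A row lasts 1/8 s, in which the tool goes at most 62.5 mm and 10.7 degrees, less where a joint would pass 70% of its speed; a pose out of reach is approached as far as the arm can. A call with a gripper value outside its range is refused whole. "hand" is the finger opening in mm, from 0 to 95.1, set as the call begins (left out, the last holds). The fingers move at their own pace and stop on an object; the grip force is fixed at half the most. Time passes only in rows, so rows that repeat a pose let the fingers close. It gives the time, the measured TCP pose, the force and the opening at its end, in the units of the state.
- env.state(): the state, without advancing time (a new reading comes with each control period).
- env.read_camera(name): name is "side" or "top"; returns (picture, depth): 480x640x3 uint8, red, green, blue; 480x640 float32, mm along the optical axis (not along the pixel's ray), 0 where there is no reading.
- env.camera_params(name): a dict with "fx", "fy", "cx", "cy" (pixels), "R" (3x3) and "t" (3): a world point X has camera coordinates R X + t. Camera axes: x right, y down, z forward; pixel columns grow to the right and rows downward; lengths in mm; the calibration is good to about 2 mm. A picture is of the moment at which its call begins. camera_params takes no time and is no camera call.
- env.job_done(): hands the job in, once; it reports no verdict.
The state is a dict: "t": time; "joints": joint angles; "qvel": joint speeds; "tau": joint torques, N m; "eef_pos": TCP position; "tcp_rot": TCP orientation; "ft_force": force on the tool from outside, world axes, zero at the start; "moment": the same for the moment, N m; "opening": opening from 0.0 (shut) to 1.0 (fully open).
Only numpy, scipy, OpenCV 4.12 (cv2) and the standard library are available. Lean on these libraries where they do the work, as an engineer would, in place of code of your own. Each camera call takes 0.05 s, during which the arm holds its last target.

TASK

A keeper pin locks the ceramic fuse carrier in its test socket. Draw the pin out of its bore and lay it in the open notch beside the bore; then take the fuse tongs, close their jaws on the fuse carrier and lift it straight up out of the socket, never touching the carrier with the gripper itself and leaving the other things alone. Finish while still holding the carrier up in the squeezed tongs, upright, clear of everything and at least 10 cm above the mat: do not put anything down.

Things in the scene. Friction and masses are not known exactly. Their poses are not given: they have to be found in the camera images.
- socket: Test socket, fixed. Origin on the mat below the socket hole's centre, z up. Steel flange 8 mm thick (x -45..80, y -45..85 mm). On it a black pedestal 50 x 50 mm about the origin, top at z = 20, with a hole 17 (x) x 13 (y) mm, 12 deep; and a grey post x -18..68, y 42..72, top at z = 72, which has the pin's bore and, beside it, the open notch.
- bore (a point): Middle of the bore, at socket (0, 57, 58) mm, axes as the socket. The bore is an 11 mm square hole through the post along y (socket x -5.5..5.5, z 54..65).
- notch (a point): Middle of the notch's floor, at socket (45, 57, 54) mm, axes as the socket. The notch is cut down from the post's top and open above: 13 mm wide in x, 18 mm deep, running along y through the post's 30 mm.
- pin: Keeper pin, 60 g: 8 mm square steel shaft with a black block grip, 14 (x) x 26 (y) x 30 (z) mm, on its +y end. Origin at the grip's centre, on the shaft's axis; shaft y -13 to tip at -106; balances at y = -47. Starts level in the bore, axes as the socket's, grip 10 to 17 mm off the post's +y face, tip over the fuse carrier.
- pin_tip (a point): Tip of the pin's shaft, axes as the pin. The pin comes out along the socket's +y; the tip leaves the post after about 80 mm. Laid in the notch the pin is level, axis 58 mm above the mat, grip again on the +y side; with the grip about 15 mm off the post's face (origin 43 mm in +y from point notch) it balances there.
- fuse: Fuse carrier, about 60 g: cream ceramic block 22 (x) x 16 (y) x 30 (z) mm on a brass foot 14 x 10 x 10 mm. Origin at the centre of the foot's underside, z up. It starts with the foot in the socket hole and the block on the pedestal's top: origin 10 mm and top 50 mm above the mat (4 mm below the pin), axes about as the socket's.
- tongs: Fuse tongs, about 140 g, lying on the mat, 190 mm long, 30 high. Origin under the hinge (steel drum 24 mm across); x along the centre line to the jaws, z up. Two arms swing symmetrically in the tongs' xy plane, with black flat grips outside (x 68..108, z 0..30) and rubber jaws at the ends (x 148..174, z 0..22). Balances near the grips.
- tongs_grip (a point): Where to squeeze, along the tongs' y: between the grips, at tongs (88, 0, 15) mm, axes as the tongs. 53 mm over the grips' outsides when sprung open, about 35 mm when closed on the carrier. The spring pushes each grip out with about 9 N open, 12 N closed: squeezed to 49 mm the tongs can be carried still open.
- tongs_jaws (a point): Midway between the jaws, at tongs (161, 0, 11) mm, axes as the tongs. Gap between the jaws 51 mm when open (64 mm over their outsides), about 43 mm with the grips squeezed to 49 mm; it shrinks 1.8 mm per mm of squeeze at the grips. On the carrier's 16 mm (its y) the jaws are parallel.
- jaw_left (a joint): How far the tongs' left (+y) arm has swung inwards from its open stop, rad: 0 open, about 0.11 when closed on the carrier, 0.16 fully shut. The right arm always swings by the same amount.
- weight: Bystander: round blue cast-iron weight, 68 mm across, 60 mm high with a knob, 0.9 kg; origin at the centre of its underside.
- brick: Bystander: beige power brick, 62 x 105 x 36 mm; origin at the centre of its underside.
- standoff: Bystander: stubby brass hex standoff, 16 mm across, 22 mm high, standing; origin at the centre of its underside.
There are look-alikes about, which are no part of the job. Several things look just like the tongs: the one meant starts nearest to the robot's base. Leave any turquoise look-alike of the pin alone.

How it is judged (in metres and radians):
On the way, in this order (a step that is already met when the one before it is completed fails the run):
1. the pin is drawn right out of the bore, the fuse carrier still seated ((y of pin in the frame of socket above 0.176 m or z of pin in the frame of socket above 0.075 m) and height (world z) of fuse below 0.015 m), for 0.05 s.
2. the pin lies in the notch, the fuse carrier still seated (x of pin in the frame of notch between -0.009 and 0.009 m and y of pin in the frame of notch between 0.026 and 0.065 m and z of pin in the frame of notch below 0.009 m and angle between the y axis of pin and the y axis of socket, either way round below 0.2 rad and linear speed of pin below 0.03 m/s and height (world z) of fuse below 0.015 m), for 0.2 s.
3. the fuse carrier, in the tongs' jaws, is lifted clear of the socket (height (world z) of fuse above 0.04 m and contact force between tongs and fuse above 1 N and contact force between the fingers and tongs above 2 N), for 0.2 s.
At the end, for the whole second after the job is handed in: Carrier still in the squeezed tongs' jaws (over 1 N; fingers on tongs over 2 N), foot over 90 mm up, within 0.45 rad of upright, carrier and tongs clear of socket and pin, carrier clear of robot; pin at rest on notch floor: origin within 9 mm across, 26 to 65 mm along +y, 0.2 rad, let go (height (world z) of fuse above 0.09 m and angle between fuse's own z axis and vertical below 0.45 rad and linear speed of fuse below 0.03 m/s and contact force between tongs and fuse above 1 N and contact force between the fingers and tongs above 2 N and contact force between each of the arm, the fingers, socket, pin and fuse below 0.1 N and contact force between each of socket, pin and tongs below 0.1 N and x of pin in the frame of notch between -0.009 and 0.009 m and y of pin in the frame of notch between 0.026 and 0.065 m and z of pin in the frame of notch below 0.009 m and angle between the y axis of pin and the y axis of socket, either way round below 0.2 rad and linear speed of pin below 0.02 m/s and contact force between the fingers and pin below 0.1 N); the arm keeps its last pose, push and grip.
It fails at once if the robot itself touches the fuse carrier (contact force between any of the fingers, the arm and fuse above 0.5 N).
It fails at once if a bystander is disturbed (moved more than 30 mm) (distance of any of weight, brick, standoff from where it was at the start of the episode above 0.03 m).
It also fails if it takes over 59 s, if anything falls off the work surface, if the arm or the gripper's body presses on something with over 40 N, if the wrist force passes 120 N, or if a joint passes its speed limit or range.

## Working session

There is one attempt and no reset: what is moved stays moved. The work goes in short steps, Python scripts to look and compute and a tool call to move; the robot and the scene stay as the last step left them, time stands still between calls to the robot, and variables do not carry over. Pictures are saved under pics/ and viewed, and the job is handed in when it is done.

Besides the shell and the picture viewer there is one more tool, called in YAML: its name, and indented under it one key for each argument. play_rows: Moves the arm, as the interface text tells. Its arguments: {"type":"object","properties":{"targets":{"type":"array","items":{"type":"object","properties":{"linear":{"type":"array","items":{"type":"number"}},"turn":{"type":"number"}}}},"hand":{"type":"number"}},"required":["targets"]}

```bash
mkdir -p pics
cat > h.py <<'E'
import numpy as np, cv2
from cell import env
def shot(n,tag):
    p,d=env.read_camera(n); cv2.imwrite(f'pics/{tag}.png',p[:,:,::-1]); np.savez(f'{tag}.npz',p=p,d=d); return p,d
def pt(n,u,v,depth):
    c=env.camera_params(n); X=np.array([(u-c['cx'])/c['fx']*depth,(v-c['cy'])/c['fy']*depth,depth])
    return np.array(c['R']).T@(X-np.array(c['t']))
def cloud(n,d):
    c=env.camera_params(n); v,u=np.mgrid[:480,:640]
    X=np.stack([(u-c['cx'])/c['fx']*d,(v-c['cy'])/c['fy']*d,d],-1)-np.array(c['t'])
    return X@np.array(c['R'])
def plane(n,u,v,z):
    c=env.camera_params(n);R=np.array(c['R']);o=-R.T@np.array(c['t']);r=R.T@np.array([(u-c['cx'])/c['fx'],(v-c['cy'])/c['fy'],1])
    return o+r*(z-o[2])/r[2]
def proj(n,X):
    c=env.camera_params(n);x=np.array(c['R'])@np.array(X)+np.array(c['t']);return x[0]/x[2]*c['fx']+c['cx'],x[1]/x[2]*c['fy']+c['cy']
E
python3 - <<'E'
from h import *
print(env.state())
for n in('top','side'):
    shot(n,n+'0'); print(n,env.camera_params(n))
E
```

```text
{'t': 0.0, 'joints': array([-1.34262372e+00,  4.91535928e-01,  1.55945211e+00,  1.10794523e-05,
        1.09171208e+00, -1.05573028e-01]), 'qvel': array([ 3.12270995e-05, -5.51142807e-05, -6.62620001e-04,  1.07622162e-03,
       -1.24391068e-03,  5.85499409e-04]), 'tau': array([ 9.54221764e-05, -6.12648082e+01, -2.58189958e+01,  6.93845353e-02,
        4.82056872e-02, -4.76894411e-05]), 'eef_pos': array([ 204.74222009, -590.34009298,  291.67547017]), 'tcp_rot': array([-3.14049239e+00, -1.26473148e-04,  3.33740453e-01]), 'ft_force': array([-0.13091189, -0.53913534,  0.24521006]), 'moment': array([-0.05635831, -0.04591632, -0.0036139 ]), 'opening': 1.0009614599245156}
top {'fx': 543.585976341563, 'fy': 543.585976341563, 'cx': 319.58595353076566, 'cy': 239.3647513435292, 'R': array([[ 0.02180083, -0.99950881, -0.02251341],
       [-0.99386957, -0.01922549, -0.10887447],
       [ 0.10838816,  0.02474895, -0.99380053]]), 't': array([  70.22956779,  579.93385881, 1092.15538286])}
side {'fx': 530.6592057765515, 'fy': 530.6592057765515, 'cx': 326.89535598478903, 'cy': 241.6884076506604, 'R': array([[-0.74226782, -0.66999017,  0.0123147 ],
       [-0.372692  ,  0.39748528, -0.83851424],
       [ 0.55690139, -0.62699173, -0.54474051]]), 't': array([475.78986854, 246.93487915, 819.06414494])}
```

View pics/top0.png

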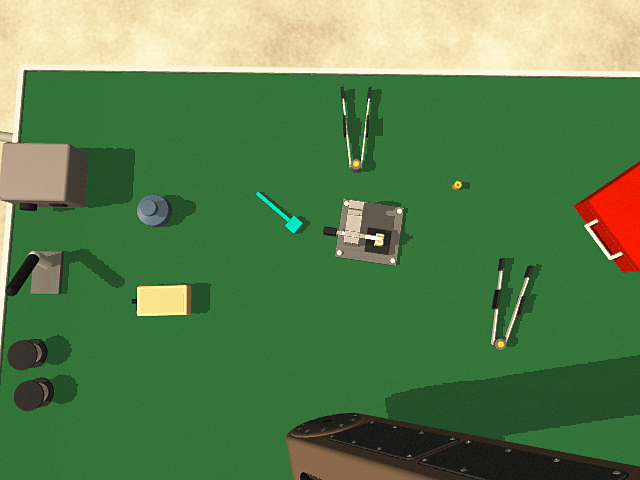

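View pics/side0.png

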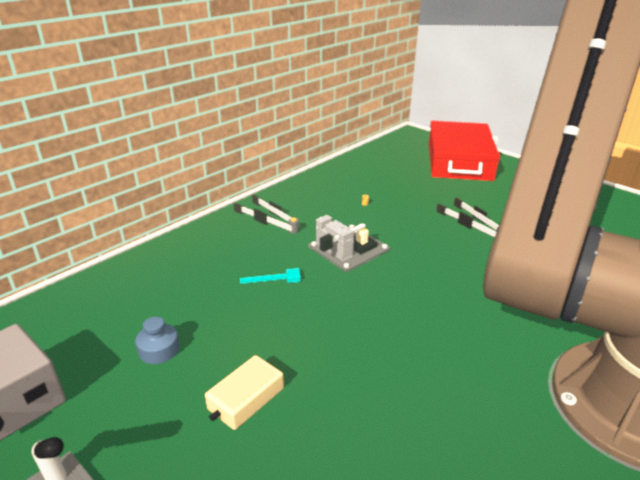

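The top view shows the socket at about (370,233), with the black pin grip at (330,231) and the carrier at (378,240). There are two pairs of tongs, with hinges at (500,344) and (355,163). The turquoise decoy pin is at (290,222), weight at (154,209), brick at (163,300) and standoff at (457,185). Next I'll measure.

Run:
```python
from h import *
z=np.load('top0.npz');p,d=z['p'],z['d']
P=cloud('top',d)
print('base px',proj('top',[0,0,0]))
crop=p[180:290,300:430]; cv2.imwrite('pics/c1.png',cv2.resize(crop[:,:,::-1],None,fx=6,fy=5.4,interpolation=cv2.INTER_CUBIC))
crop=p[245:360,450:570]; cv2.imwrite('pics/c2.png',cv2.resize(crop[:,:,::-1],None,fx=5,fy=5,interpolation=cv2.INTER_CUBIC))
for n,(u,v) in dict(grip=(330,231),fuse=(379,239),near=(500,344),far=(356,163),mat=(430,300)).items(): print(n,P[v,u].round(1))
```

```text
base px (np.float64(354.54051107155624), np.float64(528.0085815166667))
grip [591.   60.7  74.1]
fuse [578.  -37.8  64.1]
near [ 373.7 -285.6   31.8]
far [741.2   9.2  31.5]
mat [ 458.7 -151.1   -0.6]
```

View pics/c1.png

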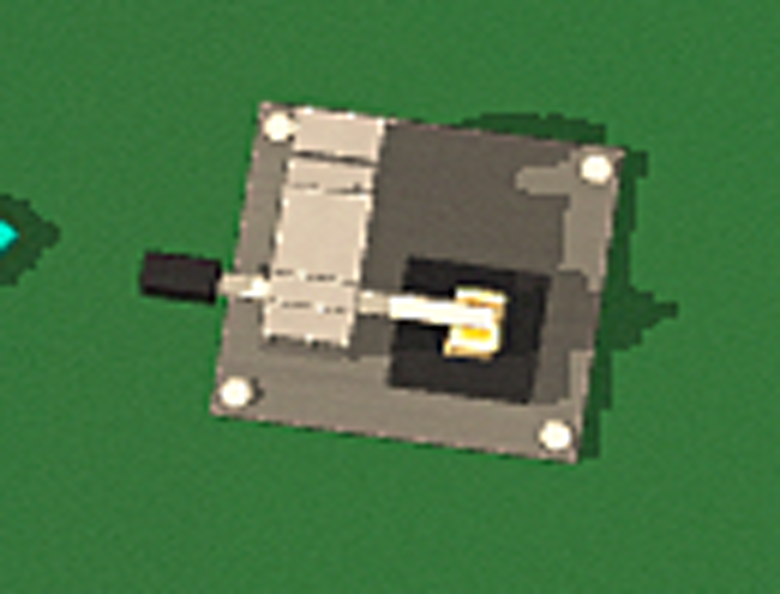

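View pics/c2.png

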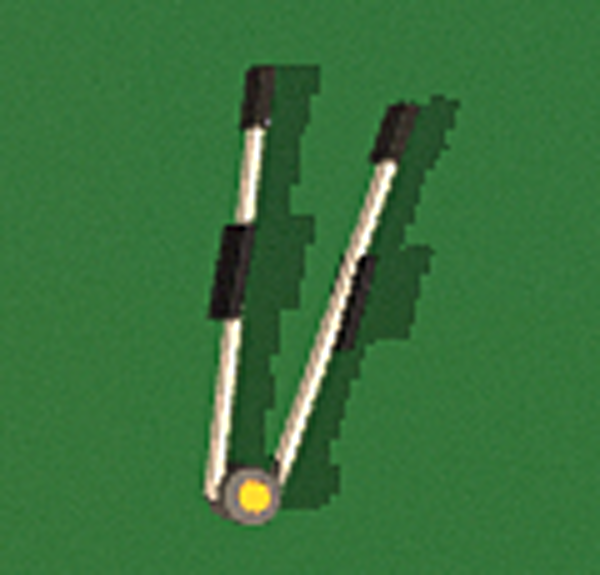

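Two things could be taken for the tongs: hinge px (500,344), 470 mm from the base, and px (356,163), 741 mm from it. I choose (500,344), and the crop shows it in full. The pin is the black-gripped one at (330,231), since the one at (293,225) is turquoise.

Run:
```python
from h import *
z=np.load('top0.npz');p,d=z['p'],z['d'].astype(float)
P=cloud('top',d)
# socket by flange corners at z=8
s=[(262,103),(623,150),(578,460),(213,412)]
L=np.array([(80,85),(80,-45),(-45,-45),(-45,85)],float)
W=np.array([plane('top',300+(x+.5)/6-.5,180+(y+.5)/5.4-.5,8)[:2] for x,y in s])
Lc,Wc=L-L.mean(0),W-W.mean(0)
H=Lc.T@Wc;U,S,V=np.linalg.svd(H);R=V.T@U.T;psi=np.arctan2(R[1,0],R[0,0]);t=W.mean(0)-R@L.mean(0)
print('socket',t.round(1),'psi',psi, 'res',(W-(L@R.T+t)).round(1).tolist())
loc=lambda X:(np.asarray(X)[:2]-t)@R
# bolts
# grip: dark blob
g=p.astype(int)
dark=(g.max(2)<60)
def blob(m,u,v):
    n,l,st,c=cv2.connectedComponentsWithStats(m.astype(np.uint8));
    k=l[v,u]; assert k; return l==k,st[k]
m,st=blob(dark,330,231); print('grip st',st)
c=plane('top',*np.argwhere(m).mean(0)[::-1],73); print('pin grip',c.round(1),'loc',loc(c).round(1),'med z',np.median(P[m][:,2]))
(cc,wh,a)=cv2.minAreaRect(np.argwhere(m)[:,::-1].astype(np.float32)); print(cc,wh,a)
# side view: project expected
for nm,q in dict(hingetop=(500,344)).items():
    hm=(P[:,:,2]>24)&(P[:,:,2]<40)
    yy,xx=np.mgrid[:480,:640]; w=hm&(abs(xx-500)<10)&(abs(yy-344)<8); print(np.argwhere(w).mean(0)[::-1])
yel=(g[:,:,0]>180)&(g[:,:,2]<90)&(g[:,:,1]>120)
m,st=blob(yel,500,343); uv=np.argwhere(m).mean(0)[::-1]; hg=plane('top',*uv,31); print('hinge',uv,hg.round(1))
for k,(u,v) in dict(gl=(496,299),gr=(521,305),jl=(501,264),jr=(529,271)).items():
    best=np.argwhere(dark[v-4:v+5,u-4:u+5]); 
    if len(best)==0: print(k,'none');continue
    y,x=best[0]; m,st=blob(dark,u-4+x,v-4+y); uv=np.argwhere(m).mean(0)[::-1]
    w=plane('top',*uv,30 if k[0]=='g' else 22); print(k,st,uv.round(1),w.round(1),'z',np.median(P[m][:,2]).round(1))
# decoy
tq=(g[:,:,1]>180)&(g[:,:,0]<80)&(g[:,:,2]>150)
m,st=blob(tq,293,225); Q=P[m]; print('decoy',Q.min(0).round(),Q.max(0).round(),'local',loc(P[225,293]).round())
```

```text
socket [579.9 -39.8] psi -0.12481933095070592 res [[-0.7, -0.4], [-1.0, 0.8], [0.9, 0.3], [0.8, -0.8]]
grip st [323 227  14   9 105]
pin grip [591.3  61.4  73. ] loc [ -1.3 101.8] med z 72.66878129352571
(329.5, 231.0) (8.0, 13.0) 90.0
[499.36134454 343.51260504]
hinge [500.34482759 343.72413793] [ 374.2 -286.5   31. ]
gl [492 290  10  19 120] [495.9 298.7] [ 464.2 -279.1   30. ] z 23.0
gr [517 296   9  20  67] [520.8 305.3] [ 451.9 -329.    30. ] z 29.7
jl [498 258   7  13  61] [501.  263.6] [ 536.5 -292.8   22. ] z 19.6
jr [524 266  10  12  65] [528.2 271.1] [ 522.2 -348.3   22. ] z 18.7
decoy [595. 122.   1.] [680. 221.  20.] local [  8. 182.]
```

```bash
cat >> h.py <<'E'
from scipy.spatial.transform import Rotation as Ro
def go(x,y,z,yaw=None):
    s=env.state();R=Ro.from_euler('xyz',s['tcp_rot']).as_matrix()
    d=R.T@(np.array([x,y,z])-s['eef_pos'])
    cy=s['tcp_rot'][2]; t=0 if yaw is None else -(yaw-cy)
    t=(t+np.pi)%(2*np.pi)-np.pi
    print('shift',d.round(1),'turn',round(t,4),'at',s['eef_pos'].round(1),'rot',s['tcp_rot'].round(3),'t',round(s['t'],2),'F',s['ft_force'].round(1),'open',round(s['opening']*95.1,1)); return d,t
E
python3 - <<'E'
from h import *
go(592,60.5,200,1.446); go(592,60.5,121,1.446)
E
```

```text
shift [ 579.1 -488.    92.3] turn -1.1123 at [ 204.7 -590.4  291.8] rot [-3.141 -0.     0.334] t 0.1 F [-0.4  0.4  0.1] open 94.8
shift [ 579.1 -488.   171.3] turn -1.1123 at [ 204.7 -590.4  291.8] rot [-3.141 -0.     0.334] t 0.1 F [-0.4  0.4  0.1] open 94.8
```

play_rows:
  hand: 60
  targets:
    - {"linear": [579, -488, 92], "turn": -1.112}
    - {"linear": [579, -488, 92], "turn": -1.112}
    - {"linear": [579, -488, 92], "turn": -1.112}
    - {"linear": [579, -488, 92], "turn": -1.112}
    - {"linear": [579, -488, 92], "turn": -1.112}
    - {"linear": [579, -488, 92], "turn": -1.112}
    - {"linear": [579, -488, 92], "turn": -1.112}
    - {"linear": [579, -488, 92], "turn": -1.112}
    - {"linear": [579, -488, 92], "turn": -1.112}
    - {"linear": [579, -488, 92], "turn": -1.112}
    - {"linear": [579, -488, 92], "turn": -1.112}
    - {"linear": [579, -488, 92], "turn": -1.112}
    - {"linear": [579, -488, 92], "turn": -1.112}
    - {"linear": [579, -488, 92], "turn": -1.112}
    - {"linear": [579, -488, 92], "turn": -1.112}
    - {"linear": [579, -488, 92], "turn": -1.112}
    - {"linear": [579, -488, 92], "turn": -1.112}
    - {"linear": [579, -488, 92], "turn": -1.112}

```text
t: 2.35
eef_pos: [591.9, 59.8, 200.4]
tcp_rot: [3.141, 0.0, 1.445]
ft_force: [-1.0, 0.2, -0.1]
opening: 0.628
```

Run:
```python
from h import *
go(592,60.5,119,1.446)
p,d=shot('side','s1')
cv2.imwrite('pics/s1c.png',cv2.resize(p[140:290,270:420,::-1],None,fx=4,fy=4,interpolation=cv2.INTER_CUBIC))
```

```text
shift [ 0.7 -0.  81.4] turn -0.0008 at [591.9  59.8 200.4] rot [3.141 0.    1.445] t 2.35 F [-1.   0.2 -0.1] open 59.7
```

View pics/s1c.png

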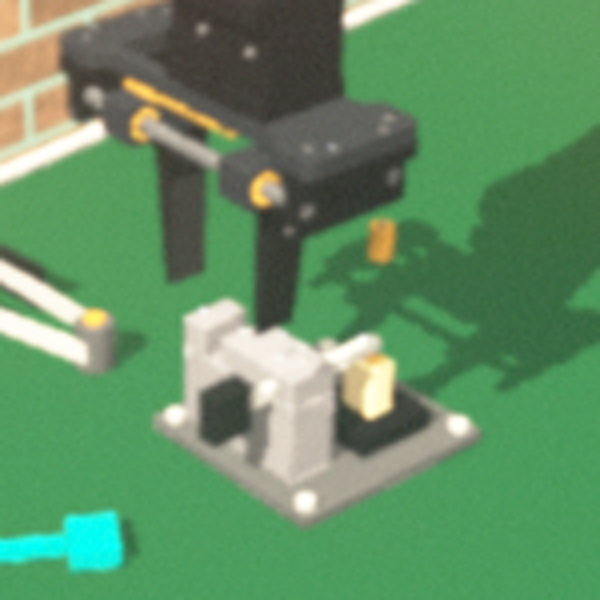

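Run:
```python
from h import *
p=np.load('s1.npz')['p'].copy()
c,s=np.cos(-.125),np.sin(-.125)
big=cv2.resize(p[140:290,270:420,::-1],None,fx=4,fy=4,interpolation=cv2.INTER_CUBIC)
def dr(pts,col):
    q=np.array([((u-270+.5)*4-.5,(v-140+.5)*4-.5) for u,v in (proj('side',X) for X in pts)])
    cv2.polylines(big,[q.round().astype(int)],True,col,1)
def W(ox,oy,x,y,z): return [ox+c*x-s*y,oy+s*x+c*y,z]
dr([W(592,60.5,x,13,58+z) for x,z in((-7,-15),(7,-15),(7,15),(-7,15))],(0,0,255))
dr([W(592,60.5,x,y,73) for x,y in((-7,-13),(7,-13),(7,13),(-7,13))],(0,0,255))
dr([W(579.9,-39.8,x,y,8) for x,y in((80,85),(80,-45),(-45,-45),(-45,85))],(255,0,0))
dr([W(579.9,-39.8,x,y,72) for x,y in((68,72),(68,42),(-18,42),(-18,72))],(255,0,0))
dr([W(579.9,-39.8,x,y,50) for x,y in((11,8),(11,-8),(-11,-8),(-11,8))],(255,0,255))
cv2.imwrite('pics/s1d.png',big)
```

```text
(no output)
```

View pics/s1d.png

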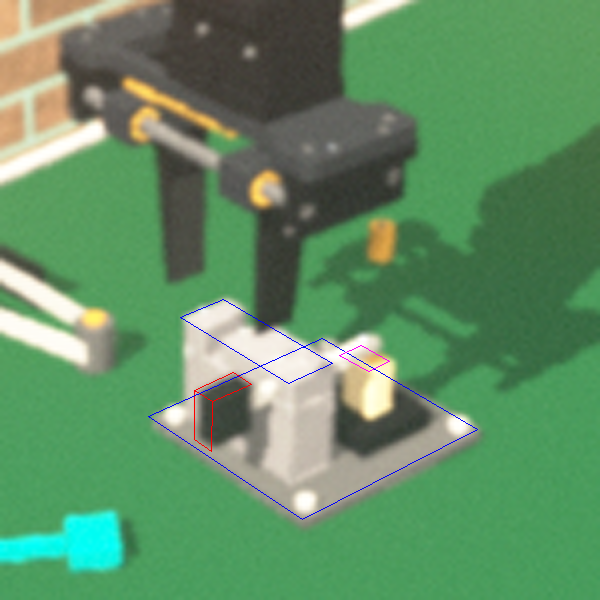

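The side view agrees with the top-view estimates within about 1 px (2 mm): flange, post and grip outline at crop (225,410). Next I descend and grip.

play_rows:
  targets:
    - {"linear": [0, 0, 40], "turn": 0}
    - {"linear": [0, 0, 81.5], "turn": 0}
    - {"linear": [0, 0, 81.5], "turn": 0}
    - {"linear": [0, 0, 81.5], "turn": 0}
    - {"linear": [0, 0, 81.5], "turn": 0}

```text
t: 3.02
eef_pos: [592.6, 60.3, 120.4]
tcp_rot: [3.139, -0.0, 1.446]
ft_force: [-0.1, -1.3, 0.4]
opening: 0.632
```

play_rows:
  hand: 4
  targets:
    - {"linear": [0, 0, 0], "turn": 0}
    - {"linear": [0, 0, 0], "turn": 0}
    - {"linear": [0, 0, 0], "turn": 0}
    - {"linear": [0, 0, 0], "turn": 0}
    - {"linear": [0, 0, 0], "turn": 0}
    - {"linear": [0, 0, 0], "turn": 0}
    - {"linear": [0, 0, 0], "turn": 0}

```text
t: 3.9
eef_pos: [592.0, 60.2, 118.7]
tcp_rot: [-3.142, 0.0, 1.446]
ft_force: [0.3, -0.3, -0.7]
opening: 0.147
```

Run:
```python
from h import *
go(592,60.5,119,1.446)
p,d=shot('side','s2')
cv2.imwrite('pics/s2c.png',cv2.resize(p[140:290,270:420,::-1],None,fx=4,fy=4,interpolation=cv2.INTER_CUBIC))
```

```text
shift [ 0.3  0.  -0.3] turn -0.0002 at [592.   60.2 118.7] rot [-3.142  0.     1.446] t 3.9 F [ 0.3 -0.3 -0.7] open 14.0
```

View pics/s2c.png

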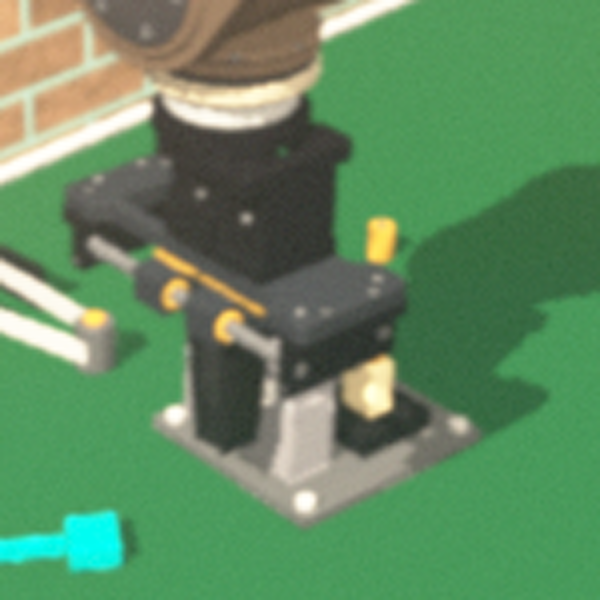

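The pin is held: opening is 14.0 mm, which is the grip's width, with near-zero force. Next I draw it along tool +x (socket +y).

play_rows:
  targets:
    - {"linear": [8, 0, 0], "turn": 0}
    - {"linear": [20, 0, 0], "turn": 0}
    - {"linear": [34, 0, 0], "turn": 0}
    - {"linear": [48, 0, 0], "turn": 0}
    - {"linear": [62, 0, 0], "turn": 0}
    - {"linear": [76, 0, 0], "turn": 0}
    - {"linear": [88, 0, 0], "turn": 0}
    - {"linear": [94, 0, 0], "turn": 0}
    - {"linear": [94, 0, 0], "turn": 0}
    - {"linear": [94, 0, 0], "turn": 0}

```text
t: 5.2
eef_pos: [603.7, 153.2, 118.7]
tcp_rot: [-3.142, 0.0, 1.446]
ft_force: [0.0, -0.3, -0.8]
opening: 0.146
```

Run:
```python
from h import *
go(592,60.5,119,1.446)
for n in('side','top'):
    p,d=shot(n,n+'3')
    q=p[140:290,220:420] if n=='side' else p[170:290,260:420]
    cv2.imwrite(f'pics/{n}3c.png',cv2.resize(q[:,:,::-1],None,fx=4,fy=4,interpolation=cv2.INTER_CUBIC))
```

```text
shift [-93.4   0.   -0.3] turn -0.0005 at [603.7 153.2 118.7] rot [-3.142  0.     1.446] t 5.2 F [ 0.  -0.3 -0.8] open 13.9
```

View pics/side3c.png

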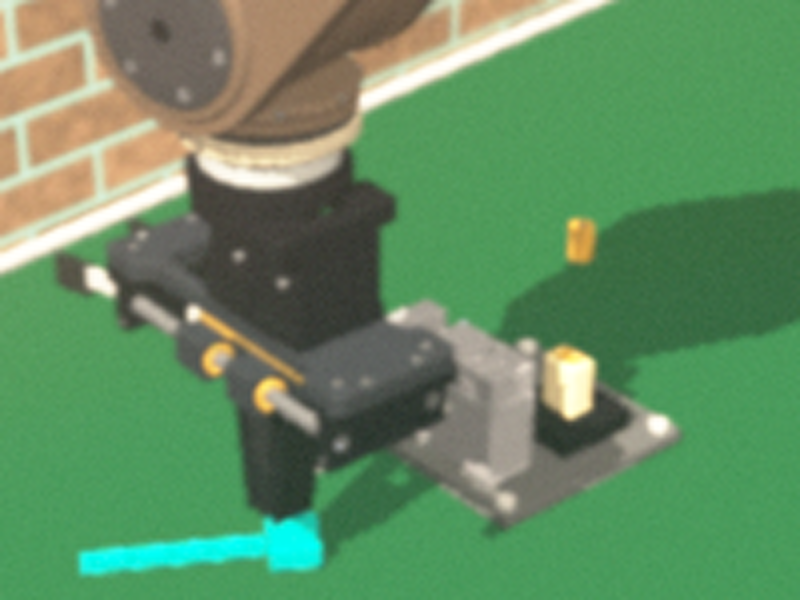

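View pics/top3c.png

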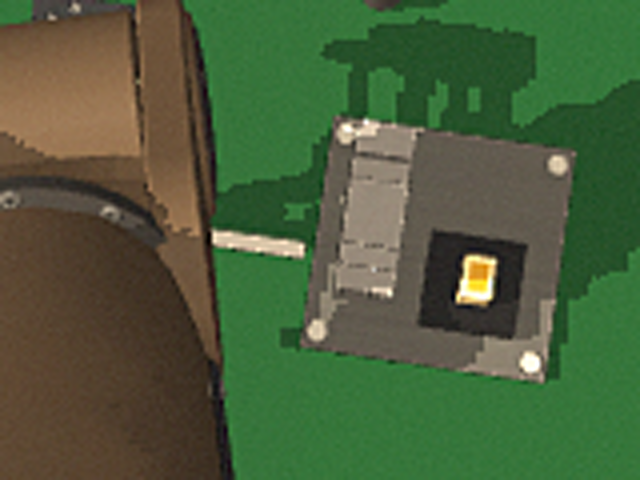

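The pin is clear of the post: its tip shows at top px (336,232) and the seated carrier at px (380,239). Next I check the tip's height and the offset to the notch.

Run:
```python
from h import *
z=np.load('top3.npz');P=cloud('top',z['d'].astype(float))
t=np.array([579.9,-39.8]);c,s=np.cos(-.125),np.sin(-.125);R=np.array([[c,-s],[s,c]])
L=P.copy();L[...,:2]=(P[...,:2]-t)@R
for zz,nm in((62,'shaft'),):
    m=np.zeros(L.shape[:2],bool);m[222:242,312:342]=1;m&=(L[...,2]>30)
    for u in range(313,340,3):
        v=np.where(m[:,u])[0]
        if len(v): print(u,v.min(),v.max(),L[v,u].mean(0).round(1), ((plane('top',u,v.mean(),62)[:2]-t)@R).round(1))
# post top profile
for u in (352,354,356):
    print(u,[(v,*L[v,u][[0,2]].round()) for v in range(198,246)])
```

```text
313 222 241 [-27.5 125.9 235.7] [ -8.1 134.8]
316 228 231 [ -1.2 129.7  62.9] [ -1.1 129.8]
319 228 232 [ -1.2 123.6  61.9] [ -1.2 123.6]
322 229 232 [ -1.5 117.4  63.1] [ -1.3 117.5]
325 229 233 [ -1.3 111.4  60.8] [ -1.5 111.3]
328 230 233 [ -1.7 105.2  62.9] [ -1.6 105.2]
331 230 233 [-0.8 99.2 62.9] [-0.7 99.2]
334 230 234 [-1.  93.1 62.7] [-0.9 93.1]
352 [(198, np.float64(85.0), np.float64(-0.0)), (199, np.float64(84.0), np.float64(-5.0)), (200, np.float64(67.0), np.float64(72.0)), (201, np.float64(65.0), np.float64(72.0)), (202, np.float64(63.0), np.float64(75.0)), (203, np.float64(-134.0), np.float64(1150.0)), (204, np.float64(60.0), np.float64(70.0)), (205, np.float64(57.0), np.float64(73.0)), (206, np.float64(55.0), np.float64(72.0)), (207, np.float64(53.0), np.float64(70.0)), (208, np.float64(51.0), np.float64(72.0)), (209, np.float64(52.0), np.float64(56.0)), (210, np.float64(50.0), np.float64(57.0)), (211, np.float64(48.0), np.float64(55.0)), (212, np.float64(46.0), np.float64(52.0)), (213, np.float64(44.0), np.float64(52.0)), (214, np.float64(42.0), np.float64(51.0)), (2
[... 4774 characters left out ...]
64(73.0)), (230, np.float64(8.0), np.float64(74.0)), (231, np.float64(6.0), np.float64(75.0)), (232, np.float64(4.0), np.float64(71.0)), (233, np.float64(2.0), np.float64(71.0)), (234, np.float64(0.0), np.float64(74.0)), (235, np.float64(-2.0), np.float64(73.0)), (236, np.float64(-4.0), np.float64(73.0)), (237, np.float64(-6.0), np.float64(74.0)), (238, np.float64(-8.0), np.float64(72.0)), (239, np.float64(-10.0), np.float64(71.0)), (240, np.float64(-11.0), np.float64(70.0)), (241, np.float64(-14.0), np.float64(74.0)), (242, np.float64(-16.0), np.float64(74.0)), (243, np.float64(-18.0), np.float64(73.0)), (244, np.float64(-18.0), np.float64(56.0)), (245, np.float64(-18.0), np.float64(38.0))]
```

Pin is level (top 62) at local x −1.2, and the notch is centred at 45 as expected. I lift it, move +46 along tool y, go back 94, then lower.

play_rows:
  targets:
    - {"linear": [0, 0, -15], "turn": 0}
    - {"linear": [0, 0, -28], "turn": 0}
    - {"linear": [0, 15, -28], "turn": 0}
    - {"linear": [0, 32, -28], "turn": 0}
    - {"linear": [0, 46, -28], "turn": 0}
    - {"linear": [-15, 46, -28], "turn": 0}
    - {"linear": [-32, 46, -28], "turn": 0}
    - {"linear": [-50, 46, -28], "turn": 0}
    - {"linear": [-68, 46, -28], "turn": 0}
    - {"linear": [-84, 46, -28], "turn": 0}
    - {"linear": [-94, 46, -28], "turn": 0}
    - {"linear": [-94, 46, -28], "turn": 0}
    - {"linear": [-94, 46, -28], "turn": 0}

```text
t: 6.92
eef_pos: [637.6, 54.8, 146.7]
tcp_rot: [3.142, 0.0, 1.446]
ft_force: [0.5, -0.1, -0.6]
opening: 0.14
```

Run:
```python
from h import *
go(592,60.5,119,1.446)
p,d=shot('top','top4')
cv2.imwrite('pics/top4c.png',cv2.resize(p[170:290,260:420,::-1],None,fx=4,fy=4,interpolation=cv2.INTER_CUBIC))
P=cloud('top',d.astype(float))
t=np.array([579.9,-39.8]);c,s=np.cos(-.125),np.sin(-.125);R=np.array([[c,-s],[s,c]])
L=P.copy();L[...,:2]=(P[...,:2]-t)@R
for u in range(350,390,3):
    v=[k for k in range(195,235) if 82<L[k,u,2]<100 and 20<L[k,u,0]<60]
    if v: print(u,v[0],v[-1],L[v,u].mean(0).round(1))
```

```text
shift [ -0.1 -46.   27.7] turn 0.0 at [637.6  54.8 146.7] rot [3.142 0.    1.446] t 6.92 F [ 0.5 -0.1 -0.6] open 13.4
380 212 215 [44.9  8.5 90.7]
383 212 216 [44.9  2.4 89.9]
386 213 214 [46.5 -3.2 91. ]
```

View pics/top4c.png

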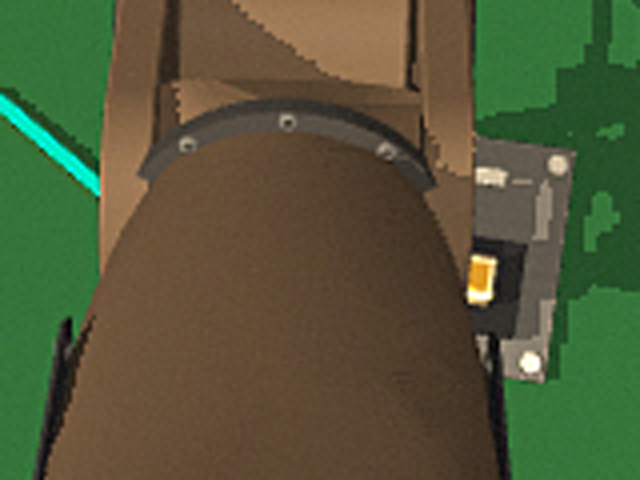

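The tip is at local (45, −5) and level, right over the notch line. I lower it.

play_rows:
  targets:
    - {"linear": [0, 0, 8], "turn": 0}
    - {"linear": [0, 0, 15], "turn": 0}
    - {"linear": [0, 0, 21], "turn": 0}
    - {"linear": [0, 0, 25], "turn": 0}
    - {"linear": [0, 0, 27.7], "turn": 0}
    - {"linear": [0, 0, 27.7], "turn": 0}
    - {"linear": [0, 0, 27.7], "turn": 0}

```text
t: 7.85
eef_pos: [637.6, 54.5, 119.1]
tcp_rot: [3.141, 0.0, 1.446]
ft_force: [-0.2, -0.3, -0.5]
opening: 0.145
```

Run:
```python
from h import *
go(637.6,54.8,119,1.446)
p,d=shot('side','side5')
cv2.imwrite('pics/side5c.png',cv2.resize(p[140:290,250:420,::-1],None,fx=4,fy=4,interpolation=cv2.INTER_CUBIC))
p,d=shot('top','top5')
P=cloud('top',d.astype(float))
t=np.array([579.9,-39.8]);c,s=np.cos(-.125),np.sin(-.125);R=np.array([[c,-s],[s,c]])
L=P.copy();L[...,:2]=(P[...,:2]-t)@R
for u in range(368,390,2):
    v=[k for k in range(195,235) if 45<L[k,u,2]<70 and 20<L[k,u,0]<60]
    if v: print(u,v[0],v[-1],L[v,u].mean(0).round(1))
```

```text
shift [ 0.3 -0.1  0.1] turn -0.0003 at [637.6  54.5 119.1] rot [3.141 0.    1.446] t 7.85 F [-0.2 -0.3 -0.5] open 13.8
378 214 217 [45.2 10.  61.2]
380 214 218 [44.6  5.9 62.1]
382 215 218 [44.   1.9 63.3]
384 215 218 [44.7 -2.2 62.8]
```

View pics/side5c.png

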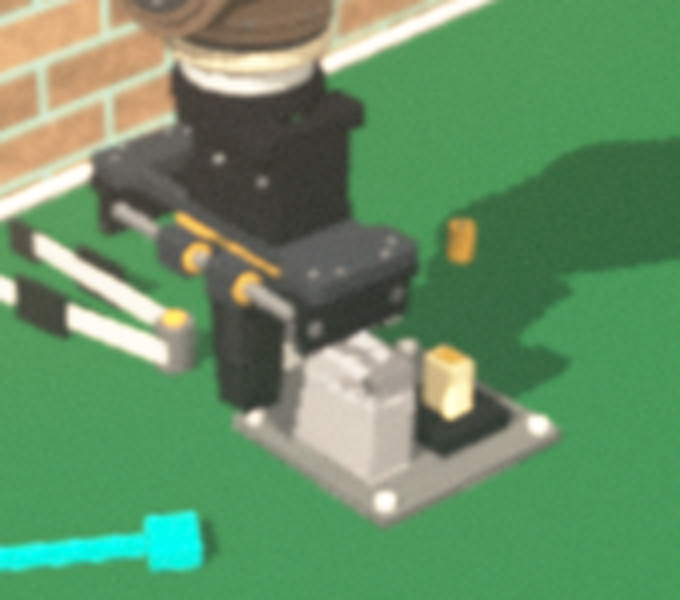

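The pin is in the notch: shaft top 62, x 44–45, and the tip shows past the post at crop (408,350). I release it and rise.

play_rows:
  hand: 40
  targets:
    - {"linear": [0, 0, 0], "turn": 0}
    - {"linear": [0, 0, 0], "turn": 0}
    - {"linear": [0, 0, 0], "turn": 0}
    - {"linear": [0, 0, 0], "turn": 0}
    - {"linear": [0, 0, -20], "turn": 0}
    - {"linear": [0, 0, -60], "turn": 0}
    - {"linear": [0, 0, -100], "turn": 0}
    - {"linear": [0, 0, -100], "turn": 0}

```text
t: 8.95
eef_pos: [638.4, 54.5, 222.1]
tcp_rot: [3.136, -0.0, 1.446]
ft_force: [-0.1, -0.2, -0.4]
opening: 0.417
```

Run:
```python
from h import *
go(460,-305,220,-0.228); go(460,-305,220,-0.228+np.pi)
```

```text
shift [-379.  -132.3    1.2] turn 1.6739 at [638.4  54.5 222.1] rot [ 3.136 -0.     1.446] t 8.95 F [-0.1 -0.2 -0.4] open 39.7
shift [-379.  -132.3    1.2] turn -1.4677 at [638.4  54.5 222.1] rot [ 3.136 -0.     1.446] t 8.95 F [-0.1 -0.2 -0.4] open 39.7
```

play_rows:
  hand: 80
  targets:
    - {"linear": [-379, -132, 1], "turn": 1.674}
    - {"linear": [-379, -132, 1], "turn": 1.674}
    - {"linear": [-379, -132, 1], "turn": 1.674}
    - {"linear": [-379, -132, 1], "turn": 1.674}
    - {"linear": [-379, -132, 1], "turn": 1.674}
    - {"linear": [-379, -132, 1], "turn": 1.674}
    - {"linear": [-379, -132, 1], "turn": 1.674}
    - {"linear": [-379, -132, 1], "turn": 1.674}
    - {"linear": [-379, -132, 1], "turn": 1.674}
    - {"linear": [-379, -132, 1], "turn": 1.674}
    - {"linear": [-379, -132, 1], "turn": 1.674}
    - {"linear": [-379, -132, 1], "turn": 1.674}
    - {"linear": [-379, -132, 1], "turn": 1.674}

```text
t: 10.58
eef_pos: [459.4, -305.0, 218.0]
tcp_rot: [3.142, 0.0, -0.227]
ft_force: [-0.3, -0.5, 0.1]
opening: 0.842
```

Run:
```python
from h import *
go(460,-305,80,-0.228)
p,d=shot('top','top6')
cv2.imwrite('pics/top6c.png',cv2.resize(p[170:290,260:420,::-1],None,fx=4,fy=4,interpolation=cv2.INTER_CUBIC))
P=cloud('top',d.astype(float))
t=np.array([579.9,-39.8]);c,s=np.cos(-.125),np.sin(-.125);R=np.array([[c,-s],[s,c]])
L=P.copy();L[...,:2]=(P[...,:2]-t)@R
for u in range(322,390,4):
    v=[k for k in range(195,235) if 45<L[k,u,2]<80 and 37<L[k,u,0]<51]
    if v: print(u,v[0],v[-1],L[v,u].mean(0).round(1))
m=(L[...,2]>25)&(L[...,2]<56)&(abs(L[...,0])<20)&(abs(L[...,1])<20)
g=p.astype(int); m2=m&(g[...,0]>170); print('fuse blob',L[m2].mean(0).round(1),L[m2].min(0).round(1),L[m2].max(0).round(1))
cv2.imwrite('pics/top6f.png',cv2.resize(p[225:255,360:400,::-1],None,fx=16,fy=16,interpolation=cv2.INTER_CUBIC))
p,d=shot('side','side6')
cv2.imwrite('pics/side6c.png',p[:,:,::-1])
```

```text
shift [ 6.00e-01 -1.00e-01  1.38e+02] turn 0.0011 at [ 459.4 -305.   218. ] rot [ 3.142  0.    -0.227] t 10.57 F [-0.3 -0.5  0.1] open 80.1
330 205 213 [ 43.1 107.6  70. ]
334 206 213 [43.1 99.5 70.9]
338 206 214 [43.4 91.4 69.5]
342 209 212 [44.7 83.4 62.8]
346 210 213 [44.  75.1 61.8]
350 210 214 [44.4 66.9 60.2]
354 210 215 [44.1 58.8 62.9]
358 209 215 [45.5 50.9 63.4]
362 211 215 [45.7 42.6 61.2]
366 212 216 [44.6 34.4 62.4]
370 213 216 [44.8 26.3 62. ]
374 213 217 [45.  18.1 61.7]
378 214 218 [44.3  9.8 60.6]
382 215 218 [44.1  1.8 62.5]
fuse blob [-1.5  1.1 49.1] [-11.5  -7.2  29.7] [10.5  8.8 55.9]
```

View pics/top6c.png

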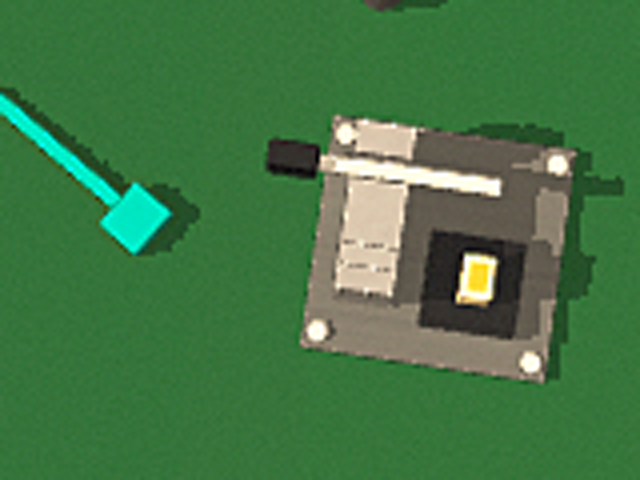

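View pics/top6f.png

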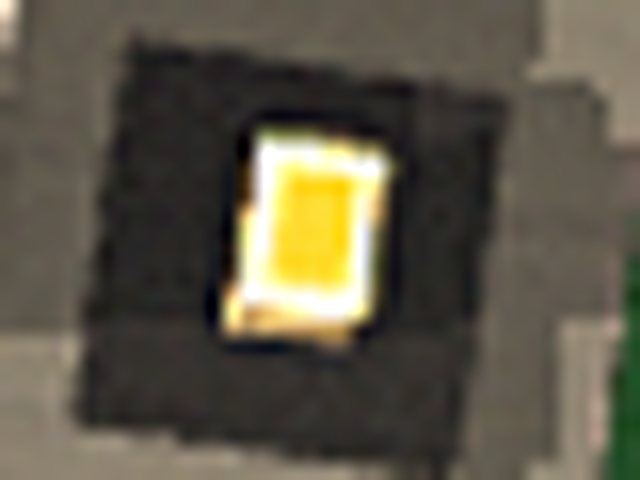

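View pics/side6c.png

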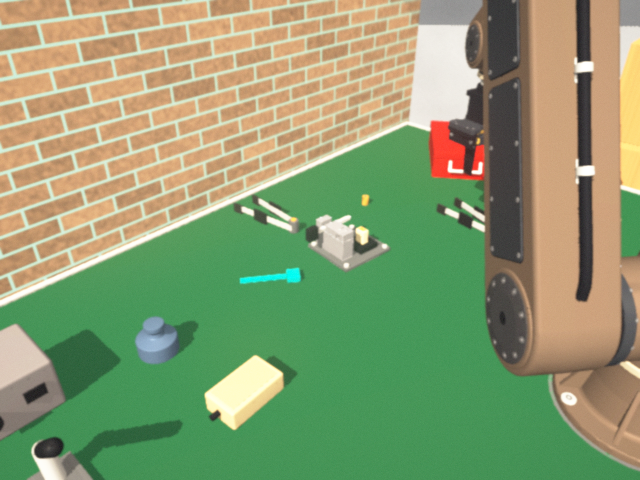

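The pin rests level in the notch (shaft top ~62, x≈44.5, grip centre y≈99), and the carrier is still seated at px (379.5,239.4). Next I descend to the tongs' grips.

play_rows:
  targets:
    - {"linear": [0.6, 0, 50], "turn": 0}
    - {"linear": [0.6, 0, 100], "turn": 0}
    - {"linear": [0.6, 0, 120], "turn": 0}
    - {"linear": [0.6, 0, 132], "turn": 0}
    - {"linear": [0.6, 0, 138], "turn": 0}
    - {"linear": [0.6, 0, 138], "turn": 0}
    - {"linear": [0.6, 0, 138], "turn": 0}

```text
t: 11.55
eef_pos: [460.2, -305.4, 80.8]
tcp_rot: [3.141, -0.001, -0.228]
ft_force: [-0.0, -0.2, 0.4]
opening: 0.839
```

Run:
```python
from h import *
go(460,-305,80,-0.228)
c=plane('top',379.5,239.4,50);t=np.array([579.9,-39.8]);cc,s=np.cos(-.125),np.sin(-.125);R=np.array([[cc,-s],[s,cc]])
print('fuse',c,(c[:2]-t)@R)
p,d=shot('top','top7')
cv2.imwrite('pics/top7c.png',cv2.resize(p[230:370,420:580,::-1],None,fx=4,fy=4,interpolation=cv2.INTER_CUBIC))
```

```text
shift [-0.3 -0.4  0.8] turn -0.0001 at [ 460.2 -305.4   80.8] rot [ 3.141e+00 -1.000e-03 -2.280e-01] t 11.55 F [-0.  -0.2  0.4] open 79.8
fuse [578.73552796 -40.00413218  50.        ] [-1.12993632 -0.34771971]
```

View pics/top7c.png

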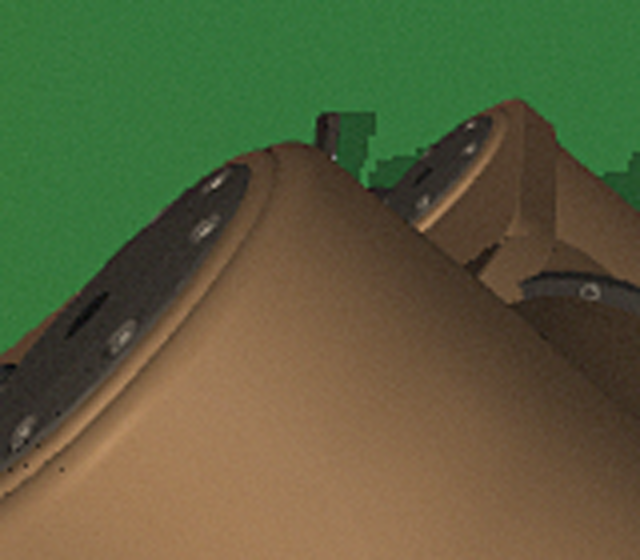

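The left jaw is still at px (501,263), unmoved. I close to 49 mm.

play_rows:
  hand: 49
  targets:
    - {"linear": [0, 0, 0.5], "turn": 0}
    - {"linear": [0, 0, 0.5], "turn": 0}
    - {"linear": [0, 0, 0.5], "turn": 0}
    - {"linear": [0, 0, 0.5], "turn": 0}
    - {"linear": [0, 0, 0.5], "turn": 0}
    - {"linear": [0, 0, 0.5], "turn": 0}
    - {"linear": [0, 0, 0.5], "turn": 0}

```text
t: 12.48
eef_pos: [460.1, -305.4, 79.7]
tcp_rot: [3.141, -0.001, -0.228]
ft_force: [1.4, -0.8, 3.1]
opening: 0.51
```

play_rows:
  hand: 48.5
  targets:
    - {"linear": [0, 0, -8], "turn": 0}
    - {"linear": [0, 0, -20], "turn": 0}
    - {"linear": [0, 0, -40], "turn": 0}
    - {"linear": [0, 0, -65], "turn": 0}
    - {"linear": [0, 0, -90], "turn": 0}
    - {"linear": [0, 0, -110], "turn": 0}
    - {"linear": [0, 0, -120], "turn": 0}
    - {"linear": [0, 0, -120], "turn": 0}
    - {"linear": [0, 0, -120], "turn": 0}

```text
t: 13.6
eef_pos: [459.7, -305.0, 198.9]
tcp_rot: [-3.141, 0.001, -0.228]
ft_force: [-0.1, 0.4, -1.5]
opening: 0.515
```

Run:
```python
from h import *
go(460,-305,80,-0.228)
p,d=shot('top','top8')
cv2.imwrite('pics/top8c.png',cv2.resize(p[230:370,420:580,::-1],None,fx=4,fy=4,interpolation=cv2.INTER_CUBIC))
p,d=shot('side','side8')
cv2.imwrite('pics/side8c.png',p[:,:,::-1])
```

```text
shift [  0.4  -0.  118.9] turn -0.0002 at [ 459.7 -305.   198.9] rot [-3.141e+00  1.000e-03 -2.280e-01] t 13.6 F [-0.1  0.4 -1.5] open 48.9
```

View pics/top8c.png

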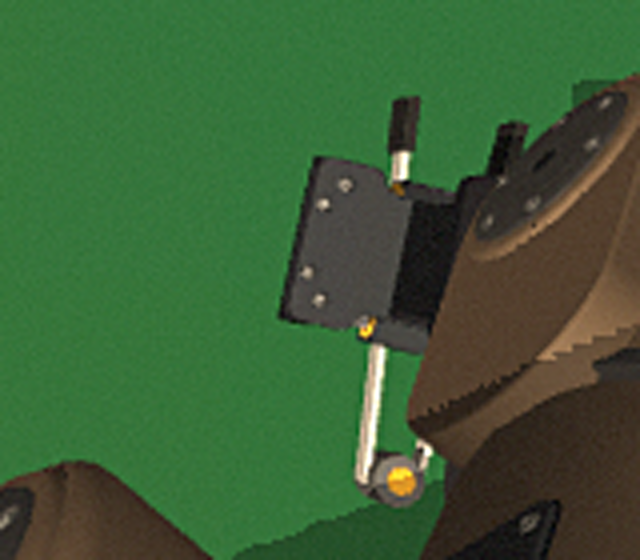

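View pics/side8c.png

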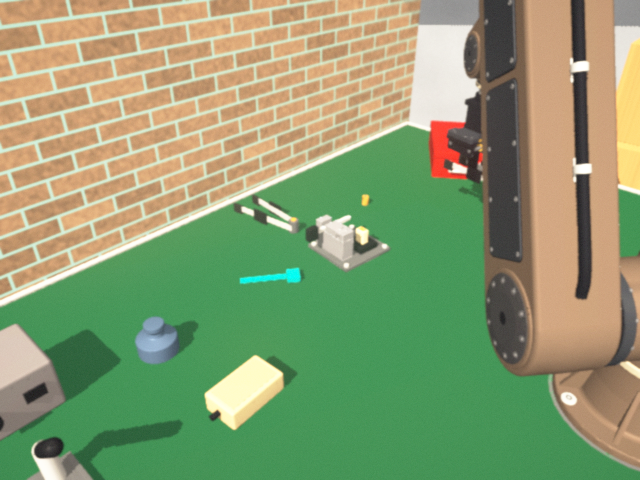

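The tongs are lifted (−1.5 N, which fits 140 g): left jaw at px (521,261), right jaw (547,266), hinge (520,350). Next I measure the jaws relative to the tool.

```bash
cat >> h.py <<'E'
def tongs(tag,lj,rj,hi,ztop):
    z=np.load(tag+'.npz');p,d=z['p'].astype(int),z['d'].astype(float);P=cloud('top',d)
    s=env.state();yaw=s['tcp_rot'][2];e=s['eef_pos'];c,sn=np.cos(yaw),np.sin(yaw)
    def rel(X): q=np.array(X)-e; return np.array([c*q[0]+sn*q[1],-sn*q[0]+c*q[1],q[2]]).round(1)
    dark=(p.max(2)<70)
    n,l,st,ce=cv2.connectedComponentsWithStats(((np.abs(P[...,2]-ztop)<14)&dark).astype(np.uint8))
    for nm,(u,v),h in(('L',lj,-8),('R',rj,-8)):
        k=l[v,u]; m=l==k; print(nm,k,st[k],'medz',np.median(P[m][:,2]).round(1),'rel',rel(plane('top',*ce[k],ztop+h)))
    yel=(p[...,0]>180)&(p[...,2]<90)&(p[...,1]>120)
    n,l,st,ce=cv2.connectedComponentsWithStats(yel.astype(np.uint8)); u,v=hi
    k=np.bincount(l[v-3:v+4,u-3:u+4].ravel(),minlength=n)[1:].argmax()+1; print('H',st[k],'medz',np.median(P[l==k][:,2]).round(1),'rel',rel(plane('top',*ce[k],ztop+1)))
E
python3 - <<'E'
from h import *
# tongs bottom est = 198.9-80+0.. -> z 118.9+ ; top of grips/hinge 150
tongs('top8',(521,261),(547,266),(520,350),150)
z=np.load('top8.npz');P=cloud('top',z['d'].astype(float));print(P[255:268,521,2].round(0),P[260:272,547,2].round(0),P[345:354,520,2].round(0))
E
```

```text
L 1 [519 254   6  14  54] medz 140.8 rel [ 70.4  27.4 -56.8]
R 2 [544 261   8  13  51] medz 140.5 rel [ 71.5 -20.6 -56.8]
H [517 347   7   7  36] medz 151.2 rel [-89.3   0.4 -47.8]
[138. 136. 140. 142. 139. 140. 139. 146. 139. 143. 141. 142. 142.] [ -1. 136. 135. 138. 139. 138. 139. 141. 144. 141. 144. 142.] [150. 147. 151. 152. 152. 153. 150. 151. 148.]
```

Run:
```python
from h import *
go(508.1,-32,199,-0.125)
```

```text
shift [ -14.7 -276.9   -0. ] turn -0.1032 at [ 459.8 -305.1  198.8] rot [-3.141e+00  1.000e-03 -2.280e-01] t 13.7 F [ 0.4 -0.1 -2.1] open 48.6
```

play_rows:
  targets:
    - {"linear": [-0.5, -8, 0], "turn": -0.005}
    - {"linear": [-1, -23, 0], "turn": -0.01}
    - {"linear": [-2, -48, 0], "turn": -0.02}
    - {"linear": [-4, -78, 0], "turn": -0.03}
    - {"linear": [-6, -110, 0], "turn": -0.04}
    - {"linear": [-8, -143, 0], "turn": -0.055}
    - {"linear": [-9, -175, 0], "turn": -0.07}
    - {"linear": [-11, -205, 0], "turn": -0.08}
    - {"linear": [-12, -233, 0], "turn": -0.09}
    - {"linear": [-13, -255, 0], "turn": -0.1}
    - {"linear": [-14, -270, 0], "turn": -0.103}
    - {"linear": [-14.7, -277, 0], "turn": -0.103}
    - {"linear": [-14.7, -277, 0], "turn": -0.103}
    - {"linear": [-14.7, -277, 0], "turn": -0.103}

```text
t: 15.45
eef_pos: [508.2, -32.5, 199.5]
tcp_rot: [3.141, -0.0, -0.126]
ft_force: [-0.2, 0.3, -1.0]
opening: 0.511
```

Run:
```python
from h import *
go(508.1,-32,104.7,-0.125)
p,d=shot('top','top9')
cv2.imwrite('pics/top9c.png',cv2.resize(p[180:330,300:460,::-1],None,fx=4,fy=4,interpolation=cv2.INTER_CUBIC))
p,d=shot('side','side9')
cv2.imwrite('pics/side9c.png',cv2.resize(p[140:290,270:450,::-1],None,fx=4,fy=4,interpolation=cv2.INTER_CUBIC))
```

```text
shift [-0.2 -0.5 94.8] turn -0.0008 at [508.2 -32.5 199.5] rot [ 3.141 -0.    -0.126] t 15.45 F [-0.2  0.3 -1. ] open 48.6
```

View pics/top9c.png

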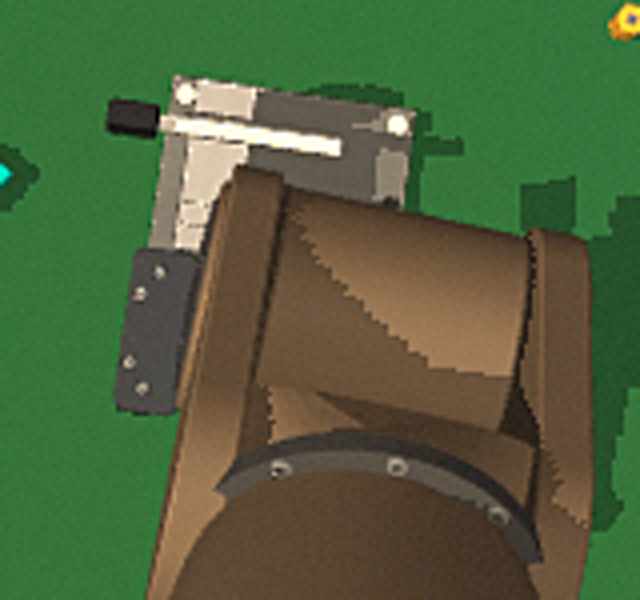

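View pics/side9c.png

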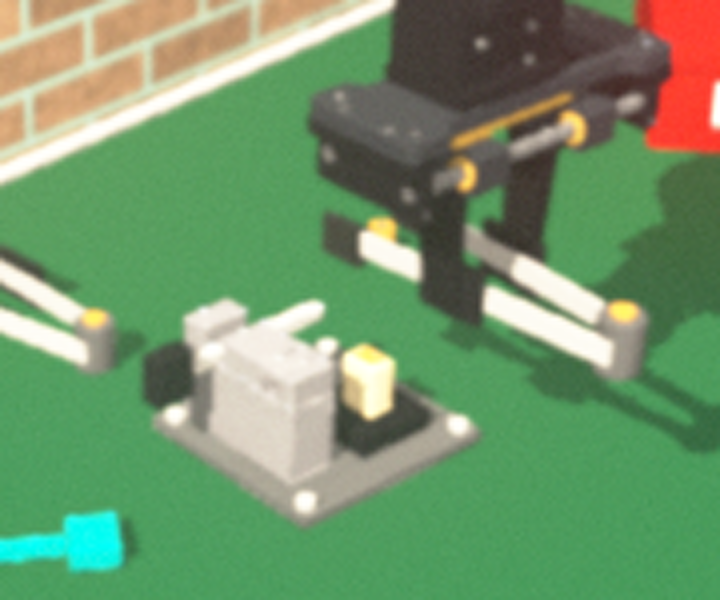

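Run:
```python
from h import *
p=np.load('side9.npz')['p']
big=cv2.resize(p[140:290,270:450,::-1],None,fx=4,fy=4,interpolation=cv2.INTER_CUBIC)
s=env.state();e=s['eef_pos'];yaw=s['tcp_rot'][2];c,sn=np.cos(yaw),np.sin(yaw)
def W(x,y,z): return [e[0]+c*x-sn*y,e[1]+sn*x+c*y,e[2]-79.7+z]
def dr(pts,col):
    q=np.array([((u-270+.5)*4-.5,(v-140+.5)*4-.5) for u,v in (proj('side',X) for X in pts)])
    cv2.polylines(big,[q.round().astype(int)],True,col,1)
# left jaw outer face (x rel = tongs x -161+71.7)
dr([W(x-89.3,28,z) for x,z in((148,0),(174,0),(174,22),(148,22))],(0,0,255))
dr([W(-89.3+12*np.cos(a),12*np.sin(a),30) for a in np.linspace(0,6.28,20)],(0,0,255))
cv2.imwrite('pics/side9d.png',big)
```

```text
(no output)
```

View pics/side9d.png

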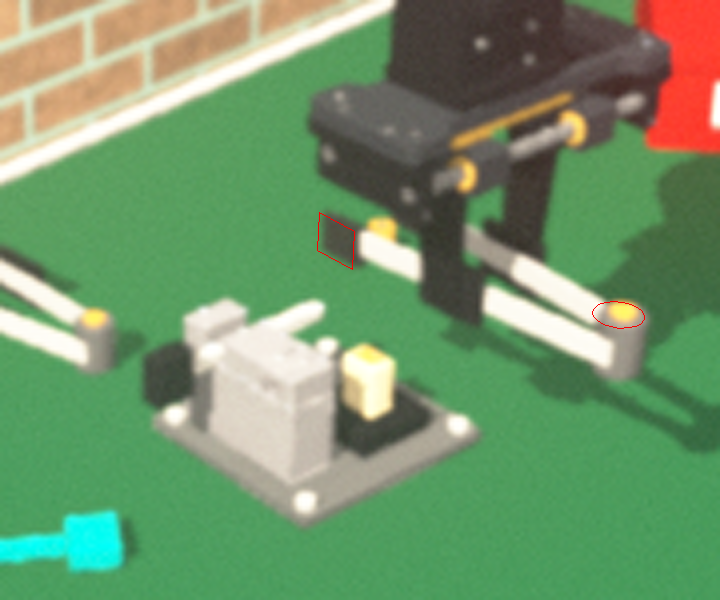

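The tongs' prediction matches the picture, with the same ~1 px side-camera bias as the socket had. I descend straight over the carrier.

play_rows:
  targets:
    - {"linear": [0, -0.5, 8], "turn": 0}
    - {"linear": [0, -0.5, 24], "turn": 0}
    - {"linear": [0, -0.5, 42], "turn": 0}
    - {"linear": [0, -0.5, 58], "turn": 0}
    - {"linear": [0, -0.5, 70], "turn": 0}
    - {"linear": [0, -0.5, 70], "turn": 0}
    - {"linear": [0, -0.5, 70], "turn": 0}

```text
t: 16.42
eef_pos: [508.5, -31.6, 129.8]
tcp_rot: [3.141, -0.0, -0.125]
ft_force: [0.7, -0.0, -1.6]
opening: 0.513
```

Run:
```python
from h import *
go(508.1,-32,104.7,-0.125)
p,d=shot('side','side10')
cv2.imwrite('pics/side10c.png',cv2.resize(p[140:290,270:450,::-1],None,fx=4,fy=4,interpolation=cv2.INTER_CUBIC))
```

```text
shift [-0.4  0.4 25.1] turn -0.0003 at [508.5 -31.6 129.8] rot [ 3.141 -0.    -0.125] t 16.43 F [ 0.7 -0.  -1.6] open 48.8
```

View pics/side10c.png

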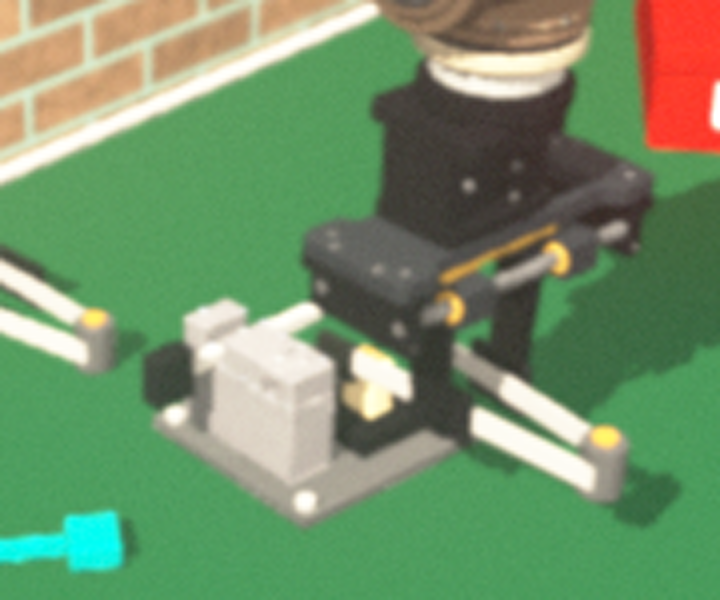

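The left jaw is at crop (333,352), outside the carrier, and nothing is touching (Fz is just the tongs' weight). I go down the last 25 mm.

play_rows:
  targets:
    - {"linear": [0, 0, 6], "turn": 0}
    - {"linear": [0, 0, 14], "turn": 0}
    - {"linear": [0, 0, 20], "turn": 0}
    - {"linear": [0, 0, 24.5], "turn": 0}
    - {"linear": [0, 0, 24.5], "turn": 0}
    - {"linear": [0, 0, 24.5], "turn": 0}

```text
t: 17.23
eef_pos: [508.4, -31.6, 105.1]
tcp_rot: [3.142, -0.0, -0.125]
ft_force: [-1.0, 0.2, -1.1]
opening: 0.509
```

Run:
```python
from h import *
go(508.1,-32,104.7,-0.125)
p,d=shot('side','side11')
cv2.imwrite('pics/side11c.png',cv2.resize(p[190:270,290:440,::-1],None,fx=5,fy=5,interpolation=cv2.INTER_CUBIC))
p,d=shot('top','top11')
cv2.imwrite('pics/top11c.png',cv2.resize(p[180:330,300:460,::-1],None,fx=4,fy=4,interpolation=cv2.INTER_CUBIC))
```

```text
shift [-0.3  0.4  0.4] turn -0.0002 at [508.4 -31.6 105.1] rot [ 3.142 -0.    -0.125] t 17.23 F [-1.   0.2 -1.1] open 48.4
```

View pics/side11c.png

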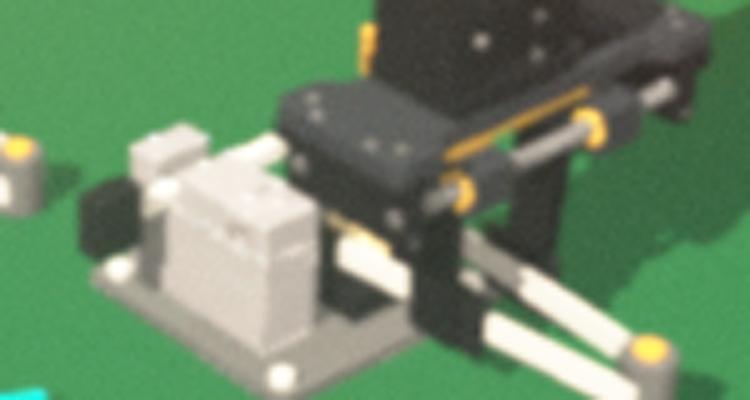

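View pics/top11c.png

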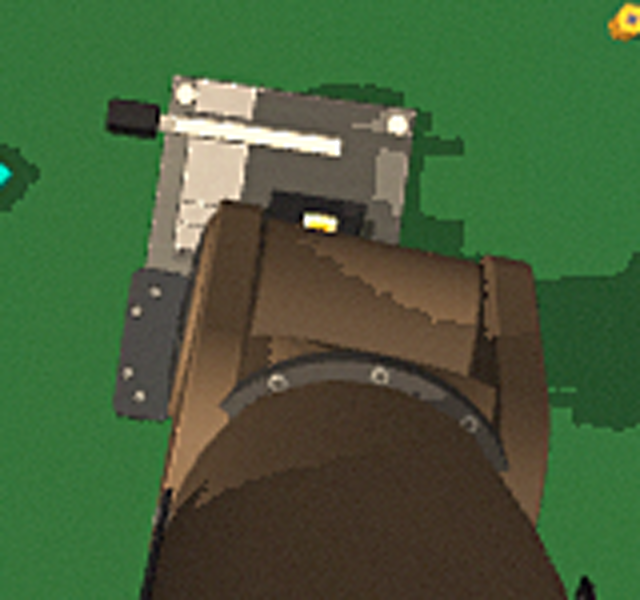

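play_rows:
  hand: 38
  targets:
    - {"linear": [0, 0, 0], "turn": 0}
    - {"linear": [0, 0, 0], "turn": 0}
    - {"linear": [0, 0, 0], "turn": 0}
    - {"linear": [0, 0, 0], "turn": 0}
    - {"linear": [0, 0, 0], "turn": 0}

```text
t: 17.95
eef_pos: [508.3, -31.6, 105.0]
tcp_rot: [3.142, 0.0, -0.125]
ft_force: [-0.1, -0.7, -1.6]
opening: 0.403
```

Run:
```python
from h import *
s=env.state();print(s['ft_force'],s['moment'],s['opening']*95.1)
p,d=shot('top','top12')
cv2.imwrite('pics/top12c.png',cv2.resize(p[220:245,355:405,::-1],None,fx=15,fy=15,interpolation=cv2.INTER_CUBIC))
```

```text
[-0.08278099 -0.7312989  -1.60669246] [-0.00012699 -0.02229254  0.03810751] 38.33300256212975
```

View pics/top12c.png

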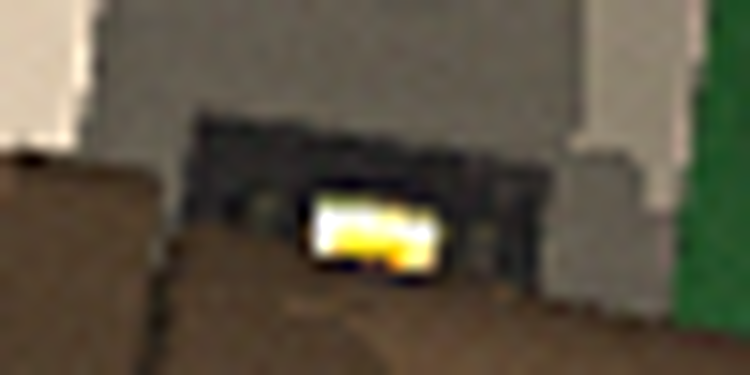

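The faint marks at crop x 265 and 485 sit symmetric about the carrier at 375, and side force is negligible. I close fully.

play_rows:
  hand: 25
  targets:
    - {"linear": [0, 0, 0], "turn": 0}
    - {"linear": [0, 0, 0], "turn": 0}
    - {"linear": [0, 0, 0], "turn": 0}
    - {"linear": [0, 0, 0], "turn": 0}
    - {"linear": [0, 0, 0], "turn": 0}
    - {"linear": [0, 0, 0], "turn": 0}

```text
t: 18.75
eef_pos: [508.4, -31.6, 105.0]
tcp_rot: [3.142, -0.0, -0.125]
ft_force: [-0.5, 0.8, -1.2]
opening: 0.36
```

Run:
```python
from h import *
s=env.state();print(s['ft_force'],s['moment'],s['opening']*95.1,s['eef_pos'],s['t'])
```

```text
[-0.4598396   0.77391119 -1.16055202] [ 0.08013691 -0.0004087   0.05755216] 34.198454533896424 [508.35444906 -31.56270702 105.01435702] 18.75
```

Opening stopped at 34.2 mm, so the jaws are closed on the carrier (≈35 expected). I lift straight up, slowly at first.

play_rows:
  targets:
    - {"linear": [0, 0, -2], "turn": 0}
    - {"linear": [0, 0, -5], "turn": 0}
    - {"linear": [0, 0, -9], "turn": 0}
    - {"linear": [0, 0, -14], "turn": 0}
    - {"linear": [0, 0, -20], "turn": 0}
    - {"linear": [0, 0, -27], "turn": 0}
    - {"linear": [0, 0, -35], "turn": 0}
    - {"linear": [0, 0, -40], "turn": 0}
    - {"linear": [0, 0, -40], "turn": 0}
    - {"linear": [0, 0, -40], "turn": 0}

```text
t: 20.0
eef_pos: [508.3, -31.6, 144.9]
tcp_rot: [3.142, 0.0, -0.125]
ft_force: [-1.2, -0.6, -2.0]
opening: 0.356
```

Run:
```python
from h import *
s=env.state();print(s['ft_force'],s['moment'],s['opening']*95.1,s['eef_pos'],s['t'])
p,d=shot('side','side13')
cv2.imwrite('pics/side13c.png',cv2.resize(p[140:290,270:450,::-1],None,fx=4,fy=4,interpolation=cv2.INTER_CUBIC))
```

```text
[-1.20828907 -0.57560856 -2.01761691] [ 0.05459457  0.03823563 -0.02770522] 33.89141666953771 [508.28489718 -31.56980567 144.90672271] 20.0
```

View pics/side13c.png

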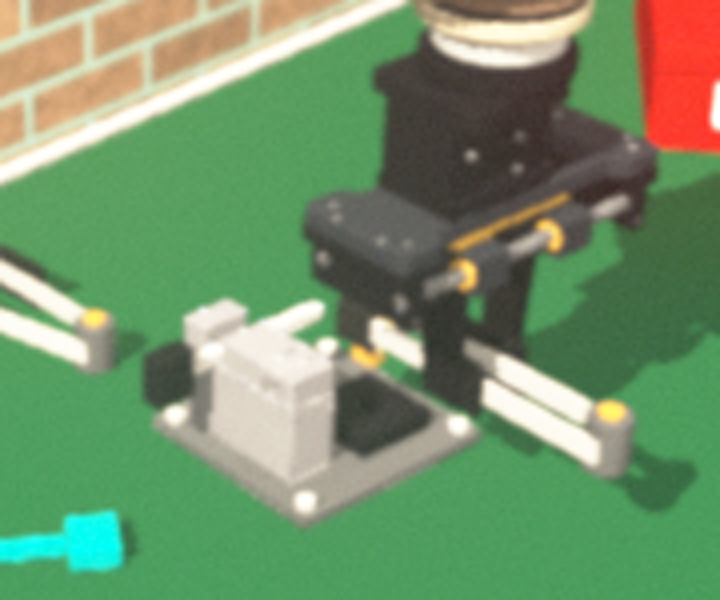

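The carrier is out: its brass foot shows under the jaws at crop (365,355), and the load is 2.0 N. I go 100 mm higher.

play_rows:
  targets:
    - {"linear": [0, 0, -5], "turn": 0}
    - {"linear": [0, 0, -15], "turn": 0}
    - {"linear": [0, 0, -30], "turn": 0}
    - {"linear": [0, 0, -47], "turn": 0}
    - {"linear": [0, 0, -65], "turn": 0}
    - {"linear": [0, 0, -82], "turn": 0}
    - {"linear": [0, 0, -94], "turn": 0}
    - {"linear": [0, 0, -100], "turn": 0}
    - {"linear": [0, 0, -100], "turn": 0}
    - {"linear": [0, 0, -100], "turn": 0}
    - {"linear": [0, 0, -100], "turn": 0}
    - {"linear": [0, 0, -100], "turn": 0}

```text
t: 21.55
eef_pos: [508.3, -31.6, 244.7]
tcp_rot: [3.142, 0.001, -0.125]
ft_force: [-0.8, 0.3, -1.7]
opening: 0.359
```

Run:
```python
from h import *
s=env.state();print(s['ft_force'],s['moment'],s['opening']*95.1,s['eef_pos'],s['t'])
p,d=shot('side','side14')
cv2.imwrite('pics/side14c.png',cv2.resize(p[90:290,270:450,::-1],None,fx=3,fy=3,interpolation=cv2.INTER_CUBIC))
g=p.astype(int);m=(g[...,0]>190)&(g[...,2]<110)&(g[...,1]>120);m[:, :330]=0;m[200:]=0;m[:,380:]=0
P=cloud('side',d.astype(float))
n,l,st,ce=cv2.connectedComponentsWithStats(m.astype(np.uint8))
for k in range(1,n):
  if st[k,4]>5: print(st[k],np.median(P[l==k],axis=0).round(1))
p,d=shot('top','top14')
cv2.imwrite('pics/top14c.png',cv2.resize(p[160:320,280:460,::-1],None,fx=3.5,fy=3.5,interpolation=cv2.INTER_CUBIC))
P=cloud('top',d.astype(float));t=np.array([579.9,-39.8]);c,s=np.cos(-.125),np.sin(-.125);R=np.array([[c,-s],[s,c]])
L=P.copy();L[...,:2]=(P[...,:2]-t)@R
for u in range(330,390,6):
    v=[k for k in range(195,235) if 45<L[k,u,2]<80 and 37<L[k,u,0]<51]
    if v: print(u,L[v,u].mean(0).round(1))
```

```text
[-0.84314175  0.25606784 -1.71581067] [ 0.07019925  0.07670868 -0.0393491 ] 34.16964868979381 [508.33151195 -31.55393589 244.70879352] 21.55
[340  16   8   9  40] [ 1909.1 -1527.    108.1]
[330  18   7   6  23] [ 1910.6 -1448.1   114.3]
[355  29   3   5  10] [ 1914.1 -1644.4    40.6]
[330  34   3   4   8] [ 1907.9 -1436.5    44.7]
[330  49   6   6  16] [ 1909.2 -1446.4   -32.2]
[352  70  12   8  38] [ 1910.7 -1661.8  -196.4]
[375  91   4   4   7] [ 1910.6 -1869.7  -348.1]
[356  97   6   5  13] [ 1903.4 -1684.7  -342.4]
[350 100   5   4  14] [ 1911.6 -1623.7  -348.8]
[337 110  19  12  57] [ 1908.6 -1561.6  -424.1]
[358 117  10   6  19] [ 1908.1 -1754.9  -488.6]
[351 122  11   4  16] [ 1909.8 -1673.1  -495.9]
[349 125   4   4   7] [ 1908.  -1631.7  -504.4]
[336 126   8   8  25] [ 1910.6 -1531.7  -501.3]
[330 134   5   4   9] [ 1909.8 -1459.1  -509.7]
[364 168   4   3   7] [574.6 -39.5 191.6]
[360 185   8   5  30] [576.3 -36.2 153.3]
[362 195   7   5  28] [ 698.3 -202.6   19.1]
330 [ 42.5 107.6  67.1]
336 [42.9 95.4 69.3]
342 [44.7 83.4 62.6]
348 [44.4 71.1 62.7]
354 [44.3 58.8 61.7]
360 [45.2 46.6 60.5]
366 [44.6 34.4 62.7]
372 [44.4 22.1 61.8]
378 [44.3  9.8 60.8]
384 [44.7 -2.2 62.6]
```

View pics/side14c.png

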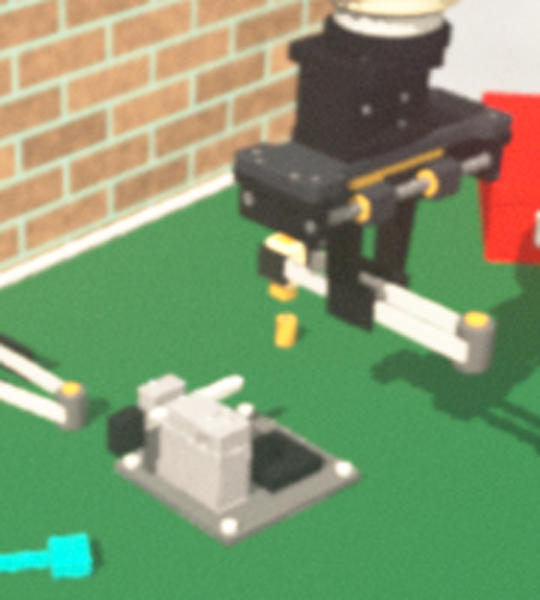

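View pics/top14c.png

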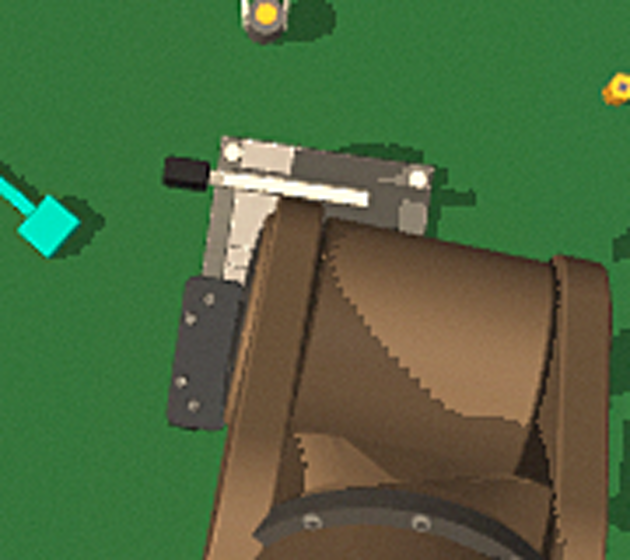

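The carrier is upright in the jaws: top at z≈192 and brass foot at z≈153 (≥ 90). The pin is still in the notch. I hand the job in.

```bash
python3 -c "
from cell import env
print(env.job_done()); s=env.state(); print(s['t'],s['ft_force'],s['opening']*95.1)"
```

```text
the job is handed in; nothing more can be done
None
the job is handed in; nothing more can be done
```

I drew the pin out of its bore and laid it in the notch. Then I lifted the fuse carrier straight up with the nearest tongs (hinge px 500,344), and handed in at about 21.7 s still holding it up. No verdict was reported.

My last checks before handing in:
- **Carrier:** it looks upright in the closed jaws, with its top near z = 192 mm and the brass foot near 153 mm. The wrist load was 1.7–2.0 N, which fits tongs plus carrier. The gripper stopped at 34.2 mm, about the 35 mm expected when closed on the carrier.
- **Pin:** it lies level in the notch and is let go. The shaft is at socket x ≈ 44.5 mm, its top at about 62 mm and its tip near y = −5 mm, which puts the grip at about y = 100 mm. All of this is inside the limits.
- **Bystanders:** the arm never went near the weight, brick or standoff, though I did not measure them again at the end.

No check failed. Two small disagreements did not affect the moves: the side camera sat about 1 px (2 mm) off the top camera, and the top view put the jaws about 3 mm left of the tool's centre line, partly because it sees their side faces.

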